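# Free and park the paper trimmer's gauge

## Task

A full sheet is to be cut next, so the trimmer's sliding gauge must go out of the way. With a fingertip against its knurled rim, roll the gauge's lock wheel anticlockwise (seen from above) through two full turns to loosen it, then push the gauge along its rail, away from the blade, right up to the end stop. Touch only: pick nothing up, leave the wheel at two turns, and leave the other things on the board and the table where they are.

Things in the scene. Friction and masses are not known exactly. Their poses are not given: they have to be found in the camera images.
- trimmer: Guillotine paper trimmer, fast on the table: grey board 300 mm (x) by 420 mm (y), its top 30 mm above the table. Origin: centre of the underside; z up, x from the front edge (robot side) to the back, y from the blade side to the end-stop side. Lowered blade arm along x at y = -225 mm, up to 85 mm high, its handle reaching forward to x = -283 mm; clear finger guard at y = -196 mm, 62 mm high.
- end_stop (a point): Centre of the end stop's face, 41 mm above the table: a dark block on the far (+y) end of the steel gauge rail. The rail, 22 mm wide, its top 40 mm above the table, runs along the trimmer's y, 125 mm in front of its origin. Axes as the trimmer's.
- wheel_axis (a point): On the lock wheel's axis, at mid-height of its rim when tight, 69 mm above the table; moves with the gauge but does not turn with the wheel; axes as the trimmer's. The wheel is an aluminium disc, lying flat on top of the gauge, turning about the vertical: knurled rim (28 flutes 2 mm deep) of radius 27 mm, from 61 to 77 mm above the table. It rises 2 mm per turn as it is loosened.
- wheel_pocket (a point): On the inner face of the fixed half-round wall behind the wheel, 31 mm (+x) from its axis, axes as the trimmer's. The wall (5 mm thick, top 80 mm above the table) reaches 95 degrees round to either side from here, so only the front of the rim can be reached. The front is free; below the rim is the carriage's flat top, 58 mm above the table, reaching 20 mm in front of the axis and 38 mm to either side.
- wheel_mark (a point): Outer end of the black line on the wheel's top face, 24 mm from the axis, 77 mm above the table when tight; turns with the wheel and points to the trimmer's -x (front) when tight.
- lock_wheel (a joint): Angle of the lock wheel (rad): 0 tight, growing as it is loosened, anticlockwise from above: the front of the rim then travels to the trimmer's -y (towards the blade). One turn is 6.283, two turns 12.57. Stiff thread: about 0.05 N m, 2 N at the rim; it stays where it is left.
- fence_face (a point): On the gauge's upright face towards the blade (-y), 48 mm above the table, 70 mm behind (+x) and 38 mm to -y of the wheel's axis; axes as the trimmer's. The gauge: grey carriage on the rail (65 by 76 mm, top 58 mm above the table) with an aluminium fence, 12 mm thick, 33 to 63 mm above the table, reaching 250 mm behind the wheel's axis. Carriage and fence share this -y face.
- gauge (a joint): Place of the gauge on its rail (m): grows towards the end stop (the trimmer's +y); 0.160 is up against the stop; starts between 0 and 0.060. Clamped while the wheel is tight (holds 40 N or more), free after a quarter turn; then it slides with about 5 N and stays where it is left, and it may creep while the wheel is being rolled.
- vial: Bystander: small glitter vial, 28 mm across, 62 mm high, standing on the trimmer's board between fence and blade. Origin: centre of its foot.
- glue_stick: Bystander: glue stick, 27 mm across, 88 mm high, standing on the table in front of the trimmer. Origin: centre of its foot.
- pencil: Bystander: pencil, 180 mm long, lying on the table in front of the trimmer. Origin: below its middle; x along it.
- scissors: Bystander: scissors lying on the table beyond the blade arm, 200 mm long. Origin: on the table below the pivot; x towards the tips.
- glue_gun: Bystander: glue gun lying on its side on the table beyond the blade arm, about 220 mm long. Origin: on the table below the middle of its barrel.
- ruler: Bystander: steel ruler, 310 mm by 30 mm, lying beside the trimmer's end-stop side. Origin: below its middle; x along it.
- card_box: Bystander: small open white box, 85 by 65 by 42 mm, on the table beyond the ruler. Origin: centre of its underside.
- pot: Bystander: small pot with an aluminium lid, 48 mm across, 55 mm high, on the table beyond the ruler. Origin: centre of its foot.

How it is judged:
By the outcome, as a careful person would: the job done as asked, in the order asked, and still so for the second after the job is handed in, with the robot touching nothing.
It also fails if it takes over 72 s, if anything falls off the work surface, if the arm or the gripper's body presses on something with over 40 N, if the wrist force passes 120 N, or if a joint passes its speed limit or range.

## Robot

A 6-joint arm with a two-finger parallel gripper is mounted at the origin on the work surface. World frame = base frame: x ahead of the robot, y to its left, z up, the work surface at z = 0. Lengths are in mm, angles in degrees, forces in N, time in s.
With the tool pointing down it reaches from about 300 to 850 mm from the base axis. Payload 4.2 kg.
Tool frame: the origin (TCP) lies on the centre line of the jaws, within the pads' length; the fingertips stand 14 mm ahead of it and the grasp point (between the pads) lies 5 mm behind it (env.finger_overhang is the z of the fingertips in the tool frame, in mm); z points along the fingers, y is the line along which they close (so a half turn about z gives the same grasp; the last joint's range is limited). The gripper opens to 91 mm and grips with 3 to 60 N. Pads are 32 mm wide; open, the fingers measure 118 mm over their backs; the gripper's body (76 mm by 178 mm) begins 60 mm behind the grasp point.
Start: joints at [71.104, 18.312, 89.639, -0, 72.044, -1.146], TCP at [175.301, 547.642, 227.976] pointing down, gripper open.
Joint ranges: [-177.97, 177.97], [-48.28, 115.42], [12.27, 149.76], [-77.06, 257.06], [2.81, 150.46], [-146.56, 146.56]. Speed limits (degrees/s): [147.25, 147.25, 180, 180, 180, 180].

## Interface

Orientations are given as [roll, pitch, yaw] about the fixed x, y, z axes, in that order (R = Rz(yaw) Ry(pitch) Rx(roll)).
In Python, from workcell import sensors, viewer, env gives the robot as it stands. The module is installed in compiled form; this text tells all that it offers.
- The arm moves only by the tool step_arm, never from a script. Its argument "plan" is one flat list of numbers, 6 for each row, row after row: the shift along the tool's x, y, z in cm, then the turn, a rotation vector about the tool's x, y, z in rad. In form: [x, y, z, wx, wy, wz, x, y, z, wx, wy, wz, ...]. A call has 1 to 5 rows; each row shifts and turns the commanded pose from where the row before left it, along the tool's axes as they then stand; what a row does not reach is not made up. A row lasts 1/12 s, in which the tool goes at most 41.7 mm and 7.16 degrees, less where a joint would pass 70% of its speed; a pose out of reach is approached as far as the arm can. A call is refused whole if a number of a shift passes 4.17 or a number of a turn 0.125, either way. A call with a gripper value outside its range is refused whole. "hand" is the finger opening in cm, from 0 to 9.12, set as the call begins (left out, the last holds). The fingers move at their own pace and stop on an object; "newtons" is the grip in N (left out, the last holds). Time passes only in rows, so rows that do not move let the fingers close. It gives the time, the measured TCP pose, the force, the opening and the grip force at its end, in the units of the state.
- sensors.state(): the state, without advancing time (a new reading comes with each control period).
- viewer.grab_frame(name): name is "scene" or "top" or "wrist"; returns a dict with "img" (420x560x3 uint8, red, green, blue), "fx", "fy", "cx", "cy" (pixels), "position" and "attitude" of the camera in the world. Camera axes: x right, y down, z forward; pixel columns grow to the right and rows downward; lengths in mm; the calibration is good to about 2 mm. A picture is of the moment at which its call begins. There is no depth.
- env.job_done(): hands the job in; it is judged then, once.
Trained networks look in a picture, given as the dict that the camera call returned (one of the last four; its "shot" number tells which), for a name from the list of things; names that differ only in an ending like _2 or _b are one class to them, and where a whole thing is asked for, a point or a joint stands for the part that bears it (a point fixed in the world has none). Each returns a list of dicts, best first, with "score" (0 to 1); they miss things now and then, are a little off and sometimes report something else, mostly with a low value. They report only what shows in the picture. A call takes as long as a camera call.
- viewer.boxes_of(name, picture): "location" ([column, row] in pixels, amid what is visible of it).
- viewer.pinpoint(name, picture): "location" ([column, row] in pixels: a listed point, or the origin of a listed thing).
The state is a dict: "time_s": time; "qpos": joint angles; "qvel": joint speeds; "effort": joint torques, N m; "ee_pos": TCP position; "ee_rot": TCP orientation; "force": force on the tool from outside, world axes, zero at the start; "torque": the same for the moment, N m; "gripper_width": finger opening in mm; "gripper_force": force on a finger pad.
Only numpy, scipy, OpenCV 4.12 (cv2) and the standard library are available. Lean on these libraries where they do the work, as an engineer would, in place of code of your own. Each camera call takes 0.05 s, during which the arm holds its last target. There are 200 camera calls.

## Working session

There is one attempt and no reset: what is moved stays moved. The work goes in short steps, Python scripts to look and compute and a tool call to move; the robot and the scene stay as the last step left them, time stands still between calls to the robot, and variables do not carry over. Pictures are saved under pics/ and viewed, at most 10 in all, crops included, and the job is handed in when it is done.

Besides the shell and the picture viewer there is one more tool, called after "Emit:" by a JSON object that holds its "name" and its "arguments", one argument or row to a line. step_arm: Moves the arm, as the interface text tells. Its arguments: {"type":"object","properties":{"plan":{"type":"array","items":{"type":"number"}},"hand":{"type":"number"},"newtons":{"type":"number"}},"required":["plan"]}

```bash
mkdir -p pics
cat > h.py <<'E'
import numpy as np, cv2
from scipy.spatial.transform import Rotation as R
from workcell import sensors, viewer, env
def ray(p,uv):
    d=np.array([(uv[0]-p['cx'])/p['fx'],(uv[1]-p['cy'])/p['fy'],1])
    a=np.array(p['attitude'],float)
    M=a if a.shape==(3,3) else R.from_euler('xyz',a,degrees=True).as_matrix()
    return np.array(p['position'],float),M@d
def at_z(p,uv,z):
    o,d=ray(p,uv); return o+d*(z-o[2])/d[2]
def save(p,n): cv2.imwrite('pics/'+n,p['img'][:,:,::-1])
E
python3 - <<'E'
from h import *
s=sensors.state(); print({k:np.round(v,2).tolist() for k,v in s.items()}, env.finger_overhang)
Z=dict(trimmer=0,end_stop=41,wheel_axis=69,wheel_pocket=69,wheel_mark=77,fence_face=48,vial=30,glue_stick=0,pencil=0)
ims=[]
for c in ['scene','top']:
    p=viewer.grab_frame(c); save(p,c+'0.png'); print(c,p['position'],p['attitude'],p['fx'])
    ims.append(p['img'])
    for n,z in Z.items():
        for r in viewer.pinpoint(n,p)[:2]:
            print(n,np.round(r['location'],1),round(r['score'],2),np.round(at_z(p,r['location'],z),1))
E
```

```text
{'time_s': 0.0, 'qpos': [71.1, 18.35, 89.7, -0.0, 72.04, -1.15], 'qvel': [-0.01, -0.07, -0.06, 0.01, 0.03, -0.0], 'effort': [0.0, -41.25, -23.2, 0.07, 0.05, -0.0], 'ee_pos': [175.15, 547.19, 227.16], 'ee_rot': [-179.9, -0.0, 162.25], 'force': [0.24, -0.61, 0.01], 'torque': [-0.01, 0.01, 0.04], 'gripper_force': 0.0, 'gripper_width': 91.5} 14.0
scene [1062.14311171  630.7340379   738.28092108] [-128.78585321    1.23983027  138.25889982] 417.60359034840894
trimmer [263.2 267.1] 0.77 [627.2  81.8   0. ]
end_stop [358.5 254.9] 0.98 [462.7 234.6  41. ]
wheel_axis [293.8 216.3] 0.59 [498.4  53.5  69. ]
wheel_pocket [290.1 222.9] 0.75 [522.6  65.6  69. ]
wheel_pocket [267.5 240.6] 0.34 [605.2  75.6  69. ]
wheel_mark [296.7 212.6] 0.78 [489.8  54.9  77. ]
wheel_mark [289.6 217.9] 0.38 [516.9  57.8  77. ]
fence_face [266.8 237.2] 0.61 [584.1  47.9  48. ]
fence_face [263.9 267.1] 0.22 [654.3 118.6  48. ]
vial [205.9 243.7] 0.76 [697.3 -52.4  30. ]
glue_stick [369.3 238.1] 0.66 [359.4 191.1   0. ]
glue_stick [419.5 303. ] 0.15 [446.1 396.4   0. ]
top [ 456.02834682    3.55802961 1199.04162138] [-174.19371118    1.77754895  -90.38985281] 428.11006100066396
trimmer [260.1 199.3] 0.74 [615.7  89.5   0. ]
end_stop [202.9 253.3] 0.77 [464.5 242.1  41. ]
wheel_axis [270.2 235.5] 0.91 [509.8  58.1  69. ]
wheel_pocket [266.4 227.9] 0.83 [530.  68.  69.]
wheel_mark [273.6 245.8] 0.58 [482.4  48.9  77. ]
fence_face [276.9 210.8] 0.96 [577.5  40.6  48. ]
fence_face [271.4 236. ] 0.5 [509.5  55.8  48. ]
vial [307.8 166. ] 0.47 [703.3 -45.3  30. ]
glue_stick [225.6 292.2] 0.42 [356.9 186.    0. ]
pencil [269.7 235.4] 0.75 [513.4  62.8   0. ]
pencil [264.4 228.7] 0.71 [532.3  77.6   0. ]
```

Run:
```python
import cv2
a=cv2.imread('pics/top0.png')[110:350,130:450]; cv2.imwrite('pics/topc.png',cv2.resize(a,(800,600),interpolation=cv2.INTER_CUBIC))
a=cv2.imread('pics/scene0.png')[130:340,180:460]; cv2.imwrite('pics/scenec.png',cv2.resize(a,(800,600),interpolation=cv2.INTER_CUBIC))
```

```text
(no output)
```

View pics/topc.png

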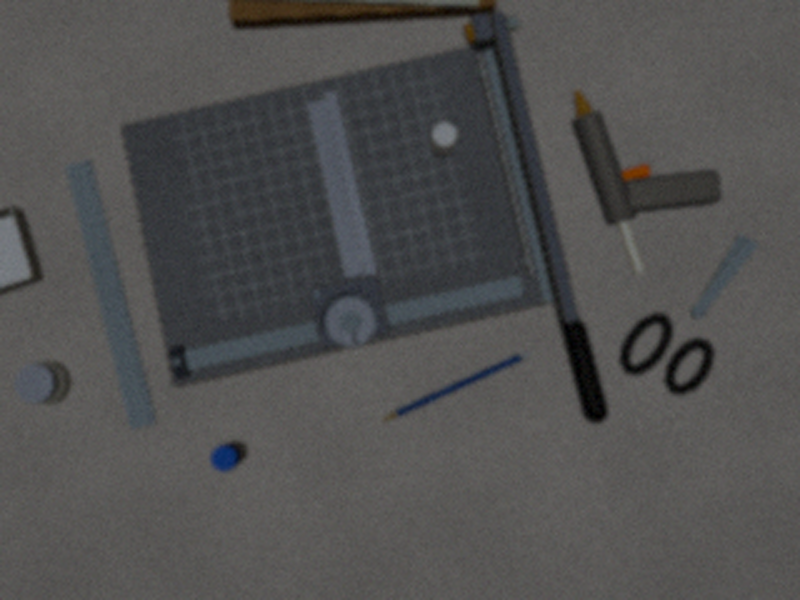

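View pics/scenec.png

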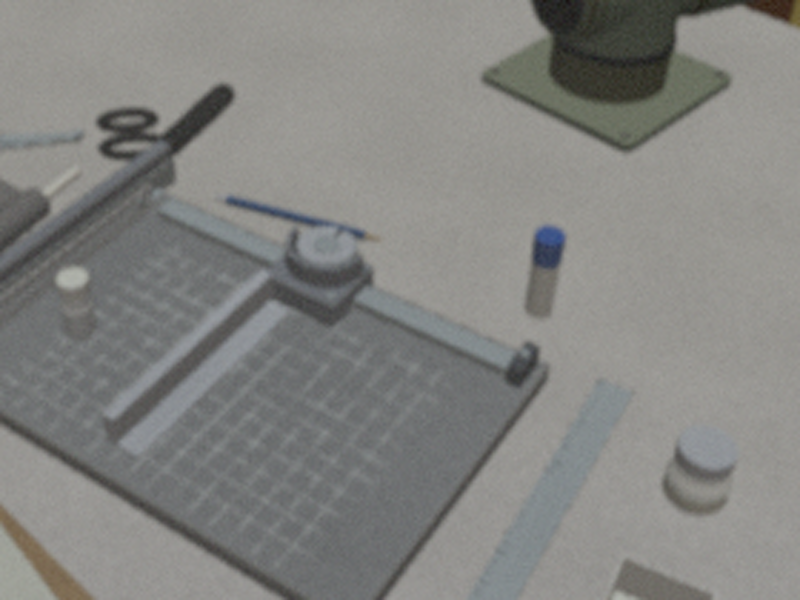

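Top view: the wheel is at crop (350,320), the stop at (180,360) and the vial at (445,135). The pencil and glue stick lie in front. The trimmer is yawed about +12.5°. I'll write a row planner and move to a hover in front of the wheel.

```bash
cat >> h.py <<'E'
def rows(poses, start=None):
    """poses: list of (xyz mm, yaw deg, nrows) tool down; prints flat rows from start (measured)"""
    s=sensors.state()
    p=np.array(s['ee_pos'],float); r=R.from_euler('xyz',s['ee_rot'],degrees=True)
    if start is not None: p,r=np.array(start[0],float),R.from_euler('xyz',[180,0,start[1]],degrees=True)
    out=[]
    for xyz,yaw,n in poses:
        r1=R.from_euler('xyz',[180,0,yaw],degrees=True); dv=(r.inv()*r1).as_rotvec(); p0=p.copy(); r0=r
        for k in range(n):
            tgt=p0+(np.array(xyz,float)-p0)*(k+1)/n
            d=np.round(r.inv().apply(tgt-p)/10,2); w=np.round(dv/n,3)
            p=p+r.apply(d*10); r=r*R.from_rotvec(w); out.append(np.r_[d,w])
    for i in range(0,len(out),5): print([float(round(v,3)) for v in np.concatenate(out[i:i+5])])
E
python3 - <<'E'
from h import *
rows([((406,34,200),102.5,20)],start=((175.3,547.6,228),162.25))
E
```

```text
[-1.88, -2.09, 0.14, -0.0, -0.0, 0.052, -1.99, -2.0, 0.14, -0.0, -0.0, 0.052, -2.09, -1.88, 0.14, -0.0, -0.0, 0.052, -2.18, -1.78, 0.14, -0.0, -0.0, 0.052, -2.28, -1.66, 0.14, -0.0, -0.0, 0.052]
[-2.35, -1.54, 0.14, -0.0, -0.0, 0.052, -2.44, -1.42, 0.14, -0.0, -0.0, 0.052, -2.5, -1.28, 0.14, -0.0, -0.0, 0.052, -2.57, -1.16, 0.14, -0.0, -0.0, 0.052, -2.62, -1.02, 0.14, -0.0, -0.0, 0.052]
[-2.67, -0.88, 0.14, -0.0, -0.0, 0.052, -2.72, -0.74, 0.14, -0.0, -0.0, 0.052, -2.75, -0.6, 0.14, -0.0, -0.0, 0.052, -2.78, -0.46, 0.14, -0.0, -0.0, 0.052, -2.8, -0.31, 0.14, -0.0, -0.0, 0.052]
[-2.81, -0.17, 0.14, -0.0, -0.0, 0.052, -2.81, -0.02, 0.14, -0.0, -0.0, 0.052, -2.81, 0.13, 0.14, -0.0, -0.0, 0.052, -2.81, 0.27, 0.14, -0.0, -0.0, 0.052, -2.78, 0.42, 0.14, -0.0, -0.0, 0.052]
```

Emit:
{"name": "step_arm", "arguments": {
  "plan": [-1.88,-2.09,0.14,0,0,0.052,-1.99,-2.0,0.14,0,0,0.052,-2.09,-1.88,0.14,0,0,0.052,-2.18,-1.78,0.14,0,0,0.052,-2.28,-1.66,0.14,0,0,0.052],
  "hand": 0
}}

```text
time_s: 1.42
ee_pos: [233.3, 418.1, 220.9]
ee_rot: [180.0, 0.0, 147.2]
force: [0.1, -0.5, 0.7]
gripper_width: 60.4
gripper_force: 0.0
```

Emit:
{"name": "step_arm", "arguments": {
  "plan": [-2.35,-1.54,0.14,0,0,0.052,-2.44,-1.42,0.14,0,0,0.052,-2.5,-1.28,0.14,0,0,0.052,-2.57,-1.16,0.14,0,0,0.052,-2.62,-1.02,0.14,0,0,0.052]
}}

```text
time_s: 1.83
ee_pos: [291.0, 289.6, 214.1]
ee_rot: [180.0, 0.0, 132.3]
force: [0.5, -0.0, 0.4]
gripper_width: 27.5
gripper_force: 0.0
```

Emit:
{"name": "step_arm", "arguments": {
  "plan": [-2.67,-0.88,0.14,0,0,0.052,-2.72,-0.74,0.14,0,0,0.052,-2.75,-0.6,0.14,0,0,0.052,-2.78,-0.46,0.14,0,0,0.052,-2.8,-0.31,0.14,0,0,0.052]
}}

```text
time_s: 2.25
ee_pos: [348.7, 161.1, 207.2]
ee_rot: [179.9, 0.0, 117.4]
force: [1.2, -0.1, -0.4]
gripper_width: 0.3
gripper_force: 0.0
```

Emit:
{"name": "step_arm", "arguments": {
  "plan": [-2.81,-0.17,0.14,0,0,0.052,-2.81,-0.02,0.14,0,0,0.052,-2.81,0.13,0.14,0,0,0.052,-2.81,0.27,0.14,0,0,0.052,-2.78,0.42,0.14,0,0,0.052]
}}

```text
time_s: 2.67
ee_pos: [406.4, 32.6, 200.1]
ee_rot: [180.0, -0.0, 102.5]
force: [0.8, -0.6, 0.0]
gripper_width: 0.3
gripper_force: 0.0
```

```bash
cat >> h.py <<'E'
Z=dict(trimmer=0,end_stop=41,wheel_axis=69,wheel_pocket=69,wheel_mark=77,fence_face=48)
def look(cams=('wrist','top','scene'),names=('end_stop','wheel_axis','wheel_pocket','wheel_mark','fence_face','trimmer'),dz=0,tag=None):
    for c in cams:
        p=viewer.grab_frame(c)
        if tag: save(p,f'{c}_{tag}.png')
        for n in names:
            for r in viewer.pinpoint(n,p)[:1]:
                z=Z[n]+(dz if n.startswith('wheel') else 0)
                print(c,n,np.round(r['location'],1),round(r['score'],2),np.round(at_z(p,r['location'],z)[:2],1))
E
python3 - <<'E'
from h import *
s=sensors.state(); print(s['time_s'],s['ee_pos'],s['ee_rot'],s['force'],s['gripper_width'])
look(tag='1')
E
```

```text
2.6667 [406.38065318  32.64550408 200.11201878] [ 1.79956504e+02 -3.54025181e-03  1.02501873e+02] [ 0.80796988 -0.57062083  0.03784211] 0.2720866186626752
wrist wheel_axis [394.6 200.3] 0.95 [501.8  60.5]
wrist wheel_pocket [425. 205.] 0.73 [529.1  62.2]
wrist wheel_mark [369.  207.8] 0.71 [479.4  50.8]
wrist fence_face [456.3 235.4] 0.81 [579.   36.4]
wrist trimmer [492.5 189.4] 0.81 [627.5  82.8]
top end_stop [204.  252.4] 0.97 [466.9 239.1]
top wheel_axis [270.6 234.6] 0.86 [512.2  57. ]
top wheel_pocket [264.5 229.3] 0.73 [526.4  73.1]
top wheel_mark [273.1 247.4] 0.47 [478.3  50.2]
top fence_face [260.7 200.7] 0.57 [605.5  84.4]
top trimmer [263.5 199. ] 0.9 [616.5  79.8]
scene end_stop [359.4 256.4] 0.78 [465.1 239.1]
scene wheel_axis [294.7 217.2] 0.84 [499.2  57.6]
scene wheel_pocket [289.3 220.1] 0.82 [516.7  56.5]
scene wheel_mark [358.7 258.1] 0.74 [501.1 261.6]
scene fence_face [267.  238.8] 0.88 [587.5  52.5]
scene trimmer [259.4 265.4] 0.78 [630.3  71.3]
```

View pics/wrist_1.png

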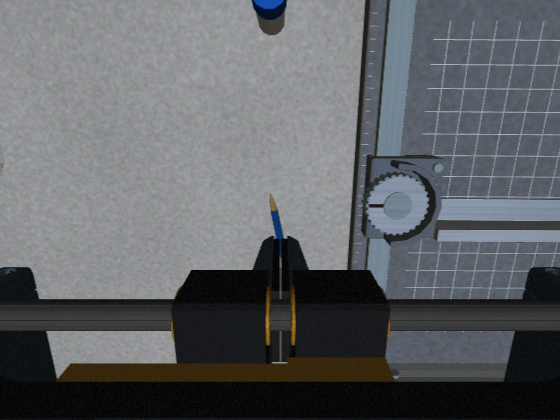

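The wrist view shows the wheel at about (399,206) with its mark pointing left (375,206), which is the front, so it is tight. The board edge runs from (373,0) to (357,270). Next I'll get the yaw and wheel centre from this.

```bash
cat >> h.py <<'E'
def wheel(p,c0,dz=0,rng=(18,45)):
    g=cv2.medianBlur(cv2.cvtColor(p['img'],cv2.COLOR_RGB2GRAY),3)
    x0,y0=int(c0[0]-60),int(c0[1]-60)
    c=cv2.HoughCircles(g[y0:y0+120,x0:x0+120],cv2.HOUGH_GRADIENT,1,20,param1=100,param2=15,minRadius=rng[0],maxRadius=rng[1])
    return None if c is None else [(a+x0,b+y0,r) for a,b,r in c[0][:4]]
E
python3 - <<'E'
from h import *
p=viewer.grab_frame('wrist'); print(p['position'],p['attitude'],p['fx'])
a,b=at_z(p,(373,0),30),at_z(p,(357,270),30); print(a,b,np.degrees(np.arctan2(*(a-b)[1::-1]))-90)
for u in [(399,206),(376,206)]: print(u,at_z(p,u,77)[:2])
g=cv2.cvtColor(p['img'],cv2.COLOR_RGB2GRAY)
for r in wheel(p,(399,206)): print(np.round(r,1),at_z(p,r[:2],77)[:2], r[2]*(p['position'][2]-77)/p['fx'])
# line fits
e=cv2.createLineSegmentDetector().detect(g)[0][:,0]
for l in e:
    if np.hypot(l[0]-l[2],l[1]-l[3])>70 and l[1]<300: 
        z=40 if 380<l[0]<420 else 30
        A,B=at_z(p,l[:2],z),at_z(p,l[2:],z); d=A-B; print(l.round(1),A[:2].round(1),B[:2].round(1),round(np.degrees(np.arctan2(d[1],d[0]))%90,2))
im=cv2.resize(p['img'][130:270,320:480],(800,700),interpolation=cv2.INTER_CUBIC)[:600]; cv2.imwrite('pics/w1z.png',im[:,:,::-1])
E
```

```text
[388.02247286 111.42408634 356.94895237] [1.63555995e+02 4.91483953e-02 1.27065276e+01] 340.61757040771874
[444.13301183 217.85856375  30.        ] [501.50896808 -25.42305582  30.        ] 13.270245815214707
(399, 206) [503.19969323  59.54173946]
(376, 206) [484.10865134  55.23243163]
[399.5 209.5  32.1] [504.5949841   56.68350873] 26.38255252961481
[387.5 193.5  35.5] [490.30697614  67.81027833] 29.17696758011979
[ 39.4 298.4 173.1 298.4] [ 176.2 -133.5] [ 317.2 -101.6] 12.73
[346.5 268.1 365.5   0.5] [490.2 -25.7] [438.1 216.1] 12.15
[386.9 298.5 520.6 298.5] [537.8 -45.7] [674.3 -14.9] 12.74
[558.1 202.2 440.6 200.6] [675.   89.3] [560.9  65.2] 11.92
[558.1 232.  439.4 231.3] [688.9  60.3] [571.   34.5] 12.36
[436.9 221.5 558.1 222.7] [564.9  43.8] [684.5  69.6] 12.17
[390.5   0.5 376.7 155.7] [456.5 217.4] [483.1  94. ] 12.19
[376.9 157.  450.6 157.3] [486.6  92.4] [555.3 107.6] 12.44
[439.4 242.8 558.1 243.6] [575.3  22.6] [694.5  48.7] 12.32
[367.1  48.  361.  130.7] [450.  181.3] [464.9 112.4] 12.16
[360.9 131.7 351.  267. ] [465.1 111.6] [494.4 -23.5] 12.24
[373.5 155.6 387.    0.5] [483.1  93. ] [455.8 220.1] 12.13
[399.8 155.7 416.7   0.5] [503.9  98.8] [477.4 222.1] 12.11
```

View pics/w1z.png

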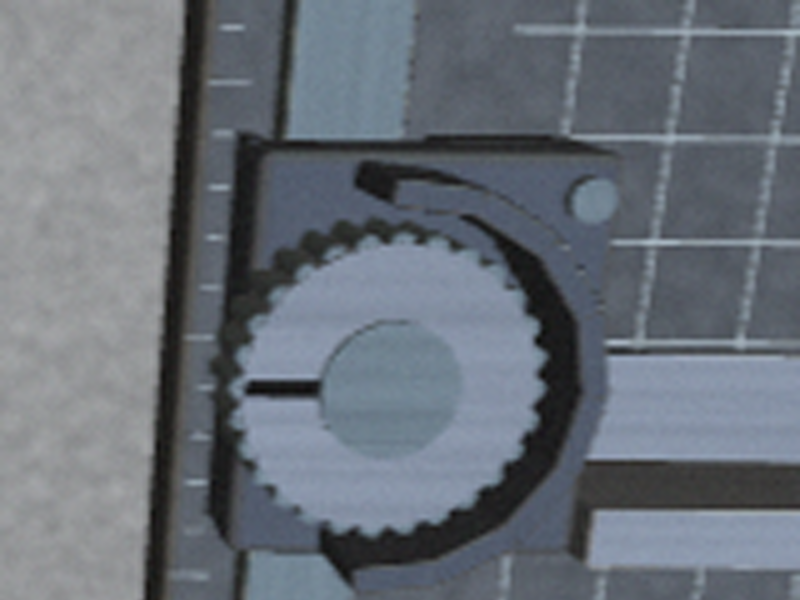

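Yaw is 12.2° and the wheel axis is at about (503.6,58.7). At yaw 102.2 the tool x axis is trimmer +y and tool y is trimmer +x. I'll descend to 6 mm in front of the rim, then press in gently.

Emit:
{"name": "step_arm", "arguments": {
  "plan": [0.38,1.06,2.4,0,0,0.005,0.38,1.06,2.4,0,0,0,0.38,1.06,2.4,0,0,0,0.38,1.06,2.4,0,0,0,0.38,1.06,2.4,0,0,0]
}}

```text
time_s: 4.18
ee_pos: [454.2, 64.3, 79.0]
ee_rot: [180.0, -0.0, 102.4]
force: [0.8, 0.5, -0.2]
gripper_width: 0.5
gripper_force: 0.0
```

Emit:
{"name": "step_arm", "arguments": {
  "plan": [0,0,0,0,0,0,0,0.3,0,0,0,0,0,0.2,0,0,0,0]
}}

```text
time_s: 4.43
ee_pos: [459.0, 65.0, 80.9]
ee_rot: [179.9, 0.0, 102.4]
force: [0.5, 0.3, 1.4]
gripper_width: 0.7
gripper_force: 0.0
```

Emit:
{"name": "step_arm", "arguments": {
  "plan": [0,0.1,0,0,0,0]
}}

```text
time_s: 4.52
ee_pos: [460.6, 65.2, 81.5]
ee_rot: [179.8, 0.0, 102.4]
force: [0.4, 0.1, 0.1]
gripper_width: -0.2
gripper_force: 0.0
```

Emit:
{"name": "step_arm", "arguments": {
  "plan": [0,0.1,0,0,0,0]
}}

```text
time_s: 4.6
ee_pos: [461.2, 65.4, 81.4]
ee_rot: [179.8, 0.0, 102.4]
force: [-0.0, -0.1, -0.0]
gripper_width: 0.4
gripper_force: 0.0
```

Emit:
{"name": "step_arm", "arguments": {
  "plan": [0,0.1,0.1,0,0,0]
}}

```text
time_s: 4.68
ee_pos: [462.1, 65.6, 80.2]
ee_rot: [179.8, 0.0, 102.4]
force: [0.4, -0.2, -0.7]
gripper_width: 1.0
gripper_force: 0.0
```

Emit:
{"name": "step_arm", "arguments": {
  "plan": [0,0.1,0.1,0,0,0]
}}

```text
time_s: 4.77
ee_pos: [462.8, 65.9, 78.7]
ee_rot: [179.9, 0.0, 102.4]
force: [-0.1, 0.1, 0.2]
gripper_width: 0.4
gripper_force: 0.0
```

Emit:
{"name": "step_arm", "arguments": {
  "plan": [0,0.1,0,0,0,0]
}}

```text
time_s: 4.85
ee_pos: [463.4, 66.1, 78.3]
ee_rot: [180.0, -0.0, 102.4]
force: [-0.1, -0.1, 1.2]
gripper_width: 0.5
gripper_force: 0.1
```

Emit:
{"name": "step_arm", "arguments": {
  "plan": [0,0.1,0,0,0,0]
}}

```text
time_s: 4.93
ee_pos: [463.8, 66.2, 78.0]
ee_rot: [-179.9, -0.0, 102.4]
force: [-2.3, -0.0, 2.3]
gripper_width: 0.7
gripper_force: 1.5
```

Emit:
{"name": "step_arm", "arguments": {
  "plan": [0,0.1,0,0,0,0]
}}

```text
time_s: 5.02
ee_pos: [464.0, 66.3, 77.9]
ee_rot: [-179.8, -0.0, 102.4]
force: [-4.4, -0.6, 5.9]
gripper_width: 0.2
gripper_force: 2.9
```

Emit:
{"name": "step_arm", "arguments": {
  "plan": [-0.3,0.05,0,0,0,0,-0.4,0,0,0,0,0]
}}

```text
time_s: 5.18
ee_pos: [465.3, 59.9, 77.6]
ee_rot: [-179.7, -0.1, 102.4]
force: [-4.7, 0.8, 4.7]
gripper_width: 0.7
gripper_force: 2.7
```

Run:
```python
from h import *
s=sensors.state();print(s['force'],s['ee_pos'])
p=viewer.grab_frame('wrist')
r=viewer.pinpoint('wheel_axis',p)[:1]; print([(x['location'],x['score']) for x in r]); print([(x['location'],x['score']) for x in viewer.pinpoint('wheel_mark',p)[:1]])
save(p,'w2.png')
```

```text
[-4.74928885  0.81834863  4.73630839] [465.26414364  59.90775735  77.62213351]
[]
[]
```

View pics/w2.png

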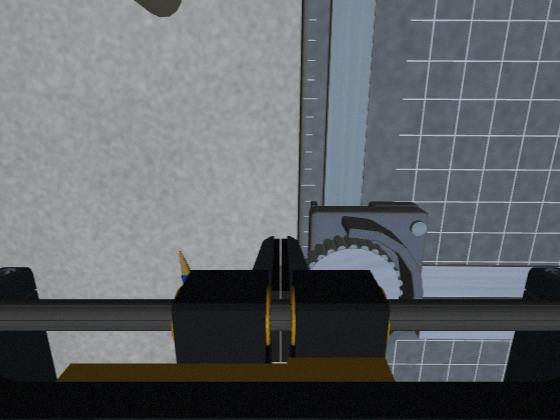

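The force reading (about 4.5 N normal, 1.8 N tangential) matches the wheel turning. I'll carry on across the flat and around the trailing corner.

Emit:
{"name": "step_arm", "arguments": {
  "plan": [-0.6,0,0,0,0,0,-0.6,0,0,0,0,0,-0.6,0,0,0,0,0,-0.6,0,0,0,0,0]
}}

```text
time_s: 5.67
ee_pos: [470.5, 36.2, 77.4]
ee_rot: [-179.7, -0.1, 102.4]
force: [-4.2, 1.5, 1.0]
gripper_width: 0.1
gripper_force: 2.3
```

Emit:
{"name": "step_arm", "arguments": {
  "plan": [-0.45,0.05,0,0,0,0,-0.42,0.12,0,0,0,0,-0.4,0.18,0,0,0,0]
}}

```text
time_s: 5.92
ee_pos: [476.5, 24.1, 77.4]
ee_rot: [-179.7, -0.0, 102.4]
force: [-5.7, -1.9, 3.1]
gripper_width: 0.3
gripper_force: 2.9
```

Emit:
{"name": "step_arm", "arguments": {
  "plan": [-0.35,0.25,0,0,0,0,-0.3,0.3,0,0,0,0]
}}

```text
time_s: 6.08
ee_pos: [483.4, 18.4, 77.5]
ee_rot: [-179.7, 0.0, 102.4]
force: [-6.2, -3.9, 2.5]
gripper_width: 0.5
gripper_force: 3.0
```

Run:
```python
from h import *
look(('top','scene'),('wheel_axis','wheel_mark'),tag='3')
a=cv2.imread('pics/top_3.png')[210:270,230:310]; b=cv2.imread('pics/scene_3.png')[190:250,255:335]
cv2.imwrite('pics/c3.png',np.hstack([cv2.resize(i,(400,300),interpolation=cv2.INTER_CUBIC) for i in (a,b)]))
```

```text
scene wheel_axis [293.2 218.6] 0.75 [505.7  58.9]
scene wheel_mark [284.6 216. ] 0.5 [520.9  43.9]
```

View pics/c3.png

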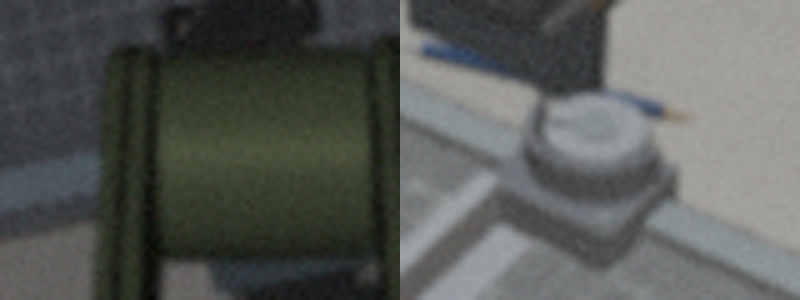

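The scene crop shows the mark pointing left, towards the blade. The wheel is at about 120°, as the path length predicts, and the gauge hasn't moved. Next: return, another stroke, and a check.

Emit:
{"name": "step_arm", "arguments": {
  "plan": [-0.3,-0.4,0,0,0,0,0,-1.76,0,0,0,0,2.7,0,0,0,0,0,2.8,0,0,0,0,0,0,0.96,0,0,0,0]
}}

```text
time_s: 6.8
ee_pos: [460.7, 70.1, 77.9]
ee_rot: [-180.0, -0.1, 102.5]
force: [-0.5, -1.2, -0.7]
gripper_width: 0.6
gripper_force: 0.0
```

Emit:
{"name": "step_arm", "arguments": {
  "plan": [-0.1,0.3,0,0,0,0,-0.7,0,0,0,0,0,-0.8,0,0,0,0,0,-0.8,0,0,0,0,0,-0.88,0,0,0,0,0]
}}

```text
time_s: 7.22
ee_pos: [470.7, 35.7, 77.3]
ee_rot: [-179.7, -0.1, 102.4]
force: [-4.9, 1.2, 1.0]
gripper_width: 0.5
gripper_force: 2.5
```

Emit:
{"name": "step_arm", "arguments": {
  "plan": [-0.45,0.05,0,0,0,0,-0.42,0.12,0,0,0,0,-0.4,0.18,0,0,0,0,-0.35,0.25,0,0,0,0,-0.3,0.3,0,0,0,0]
}}

```text
time_s: 7.63
ee_pos: [483.7, 17.6, 77.4]
ee_rot: [-179.7, 0.0, 102.4]
force: [-4.5, -5.1, -0.7]
gripper_width: 0.2
gripper_force: 2.5
```

```bash
cat >> h.py <<'E'
def ang(dz=0,names=('wheel_axis','wheel_mark'),cams=('scene',)):
    for c in cams:
        p=viewer.grab_frame(c); P={}
        for n in names+('fence_face',):
            r=viewer.pinpoint(n,p)
            if r: P[n]=at_z(p,r[0]['location'],{'wheel_axis':69+dz,'wheel_mark':77+dz,'fence_face':48}[n]); print(c,n,np.round(r[0]['location'],1),round(r[0]['score'],2),np.round(P[n][:2],1))
        if 'wheel_axis' in P and 'wheel_mark' in P:
            d=P['wheel_mark']-P['wheel_axis']; print('angle',(np.degrees(np.arctan2(d[1],d[0]))-12.2-180)%360,np.hypot(*d[:2]))
    return p
E
python3 - <<'E'
from h import *
ang(1.3)
E
```

```text
scene wheel_axis [292.9 217.5] 0.88 [504.4  56.5]
scene wheel_mark [296.7 220.6] 0.57 [512.5  78.2]
scene fence_face [264.6 237.6] 0.92 [589.   45.3]
angle 237.36250856813416 23.206654640414207
```

The wheel is at 237°, with no measurable gauge creep. Two more strokes.

Emit:
{"name": "step_arm", "arguments": {
  "plan": [-0.3,-0.4,0,0,0,0,0,-1.76,0,0,0,0,2.7,0,0,0,0,0,2.8,0,0,0,0,0,0,0.96,0,0,0,0]
}}

```text
time_s: 8.25
ee_pos: [461.0, 69.6, 78.0]
ee_rot: [-180.0, -0.1, 102.4]
force: [-0.2, -0.4, -0.2]
gripper_width: 0.2
gripper_force: 0.0
```

Emit:
{"name": "step_arm", "arguments": {
  "plan": [-0.1,0.3,0,0,0,0,-0.7,0,0,0,0,0,-0.8,0,0,0,0,0,-0.8,0,0,0,0,0,-0.88,0,0,0,0,0]
}}

```text
time_s: 8.67
ee_pos: [470.8, 35.3, 77.4]
ee_rot: [-179.7, -0.1, 102.4]
force: [-4.9, 1.0, 2.2]
gripper_width: 0.3
gripper_force: 2.1
```

Emit:
{"name": "step_arm", "arguments": {
  "plan": [-0.45,0.05,0,0,0,0,-0.42,0.12,0,0,0,0,-0.4,0.18,0,0,0,0,-0.35,0.25,0,0,0,0,-0.3,0.3,0,0,0,0]
}}

```text
time_s: 9.08
ee_pos: [485.0, 18.2, 77.6]
ee_rot: [-179.9, 0.1, 102.4]
force: [-3.9, -3.2, 0.5]
gripper_width: 0.3
gripper_force: 2.9
```

Run:
```python
from h import *
ang(2)
```

```text
scene wheel_axis [294.6 218.3] 0.8 [504.   62.2]
scene wheel_mark [299.3 209.4] 0.55 [477.8  52. ]
angle 9.089900346695345 28.091397457353622
```

Emit:
{"name": "step_arm", "arguments": {
  "plan": [-0.3,-0.4,0,0,0,0,0,-1.76,0,0,0,0,2.7,0,0,0,0,0,2.8,0,-0.1,0,0,0,0,0.96,0,0,0,0]
}}

```text
time_s: 9.7
ee_pos: [461.8, 70.1, 79.4]
ee_rot: [179.9, -0.1, 102.5]
force: [-0.0, -1.1, 0.8]
gripper_width: 0.2
gripper_force: 0.0
```

Emit:
{"name": "step_arm", "arguments": {
  "plan": [-0.1,0.3,0,0,0,0,-0.7,0,0,0,0,0,-0.8,0,0,0,0,0,-0.8,0,0,0,0,0,-0.88,0,0,0,0,0]
}}

```text
time_s: 10.12
ee_pos: [470.8, 35.6, 78.5]
ee_rot: [-179.7, -0.1, 102.4]
force: [-6.7, 0.3, 1.7]
gripper_width: 0.3
gripper_force: 3.1
```

Emit:
{"name": "step_arm", "arguments": {
  "plan": [-0.45,0.05,0,0,0,0,-0.42,0.12,0,0,0,0,-0.4,0.18,0,0,0,0,-0.35,0.25,0,0,0,0,-0.3,0.3,0,0,0,0]
}}

```text
time_s: 10.53
ee_pos: [485.1, 17.9, 78.7]
ee_rot: [-179.9, 0.0, 102.4]
force: [-4.2, -2.9, 0.4]
gripper_width: 0.4
gripper_force: 2.2
```

Run:
```python
from h import *
ang(2.6)
```

```text
scene wheel_axis [293.2 214.6] 0.75 [497.   49.9]
scene wheel_mark [282.7 218.3] 0.53 [532.5  49.5]
scene fence_face [266.6 237.9] 0.75 [586.1  49.4]
angle 167.21224076104048 35.44523150507886
```

Run:
```python
from h import *
p=ang(2.6,cams=('wrist',)); save(p,'w5.png')
```

```text
wrist wheel_axis [329.8 202.7] 0.61 [501.8  58.7]
wrist wheel_mark [364.8 246.4] 0.9 [522.7  42.7]
wrist fence_face [437.6 255.1] 0.95 [577.6  36. ]
angle 130.37150236043152 26.309914021542
```

View pics/w5.png

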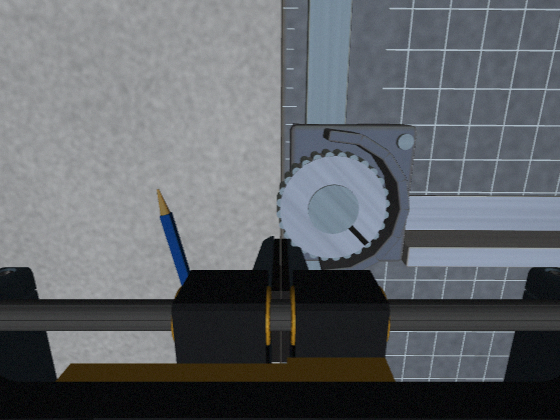

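The wrist view shows the wheel at (332,207) with the mark ending at (366,242), so the wheel is at about 360+132°. That leaves roughly 228°: one full stroke and a trimmed one.

Emit:
{"name": "step_arm", "arguments": {
  "plan": [-0.3,-0.4,0,0,0,0,0,-1.76,0,0,0,0,2.7,0,0,0,0,0,2.8,0,0,0,0,0,0,0.96,0,0,0,0]
}}

```text
time_s: 11.35
ee_pos: [461.4, 70.1, 79.2]
ee_rot: [180.0, -0.1, 102.4]
force: [-0.6, -0.4, -0.8]
gripper_width: 0.4
gripper_force: 0.0
```

Emit:
{"name": "step_arm", "arguments": {
  "plan": [-0.1,0.3,0,0,0,0,-0.7,0,0,0,0,0,-0.8,0,0,0,0,0,-0.8,0,0,0,0,0,-0.88,0,0,0,0,0]
}}

```text
time_s: 11.77
ee_pos: [470.7, 35.7, 78.4]
ee_rot: [-179.7, -0.1, 102.4]
force: [-5.6, 0.8, 2.3]
gripper_width: 0.2
gripper_force: 2.9
```

Emit:
{"name": "step_arm", "arguments": {
  "plan": [-0.45,0.05,0,0,0,0,-0.42,0.12,0,0,0,0,-0.4,0.18,0,0,0,0,-0.35,0.25,0,0,0,0,-0.3,0.3,0,0,0,0]
}}

```text
time_s: 12.18
ee_pos: [485.1, 18.1, 78.7]
ee_rot: [-179.9, 0.0, 102.4]
force: [-4.3, -2.7, 1.8]
gripper_width: 0.3
gripper_force: 2.4
```

Run:
```python
from h import *
p=ang(3.4,cams=('wrist',)); save(p,'w6.png')
```

```text
wrist wheel_axis [327.9 202.3] 0.87 [499.5  59.2]
wrist wheel_mark [344.3 162.4] 0.58 [500.5  80.8]
wrist fence_face [438.7 255. ] 0.88 [576.9  36.6]
angle 255.2394525214309 21.56893455715272
```

Emit:
{"name": "step_arm", "arguments": {
  "plan": [-0.3,-0.4,0,0,0,0,0,-1.76,0,0,0,0,2.7,0,0,0,0,0,2.8,0,0,0,0,0,0,0.96,0,0,0,0]
}}

```text
time_s: 12.8
ee_pos: [461.4, 70.1, 79.2]
ee_rot: [180.0, -0.1, 102.4]
force: [-0.3, 0.4, 0.2]
gripper_width: 0.5
gripper_force: 0.0
```

Emit:
{"name": "step_arm", "arguments": {
  "plan": [-0.1,0.3,0,0,0,0,-0.7,0,0,0,0,0,-0.8,0,0,0,0,0,-0.8,0,0,0,0,0,-0.88,0,0,0,0,0]
}}

```text
time_s: 13.22
ee_pos: [470.6, 35.7, 78.4]
ee_rot: [-179.7, -0.1, 102.4]
force: [-7.0, 1.5, 2.6]
gripper_width: 0.4
gripper_force: 3.0
```

Emit:
{"name": "step_arm", "arguments": {
  "plan": [-0.45,0.05,0,0,0,0,0,0,0,0,0,0]
}}

```text
time_s: 13.38
ee_pos: [472.7, 30.3, 78.5]
ee_rot: [-179.8, -0.0, 102.3]
force: [-5.6, -3.2, 2.8]
gripper_width: 0.7
gripper_force: 3.1
```

Run:
```python
from h import *
p=ang(4,cams=('wrist',)); save(p,'w7.png')
a=cv2.imread('pics/w6.png')[120:270,240:440]; b=cv2.imread('pics/w7.png')[150:300,240:440]
cv2.imwrite('pics/c7.png',np.vstack([cv2.resize(i,(400,300),interpolation=cv2.INTER_CUBIC) for i in (a,b)]))
```

```text
wrist wheel_axis [350.3 230. ] 0.58 [501.8  60.1]
wrist wheel_mark [307.  235.8] 0.69 [479.9  55.1]
wrist fence_face [451.  280.4] 0.84 [577.3  34.7]
angle 0.7312581434652543 22.383670407674632
```

View pics/c7.png

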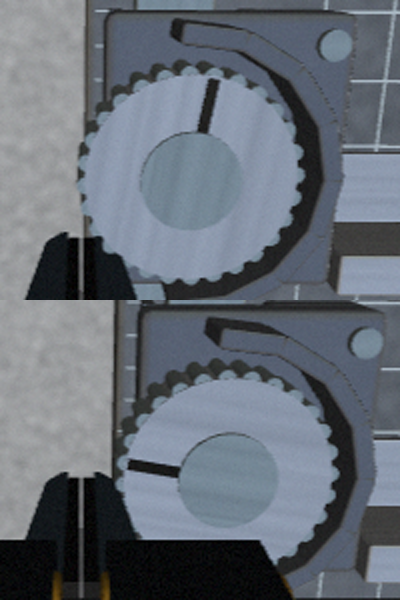

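Crops: before this stroke the mark pointed 12° short of +v (258°). It is now about 9° short of the front (about 711°). One small nudge of around 4 mm, then back off and check.

Emit:
{"name": "step_arm", "arguments": {
  "plan": [-0.4,0.1,0,0,0,0,0,0,0,0,0,0]
}}

```text
time_s: 13.75
ee_pos: [474.8, 26.9, 78.6]
ee_rot: [-179.8, 0.0, 102.4]
force: [-4.1, -1.6, 1.6]
gripper_width: 0.2
gripper_force: 2.8
```

Run:
```python
from h import *
p=ang(4,cams=('wrist',)); save(p,'w8.png')
b=cv2.imread('pics/w8.png')[140:290,240:440]
cv2.imwrite('pics/c8.png',cv2.resize(b,(800,600),interpolation=cv2.INTER_CUBIC))
```

```text
wrist wheel_axis [346.9 222.9] 0.77 [501.1  59.9]
wrist wheel_mark [300.2 233.3] 0.72 [478.5  52.2]
wrist fence_face [452.2 276.7] 0.87 [579.3  33.8]
angle 6.694128096544148 23.927275282622176
```

View pics/c8.png

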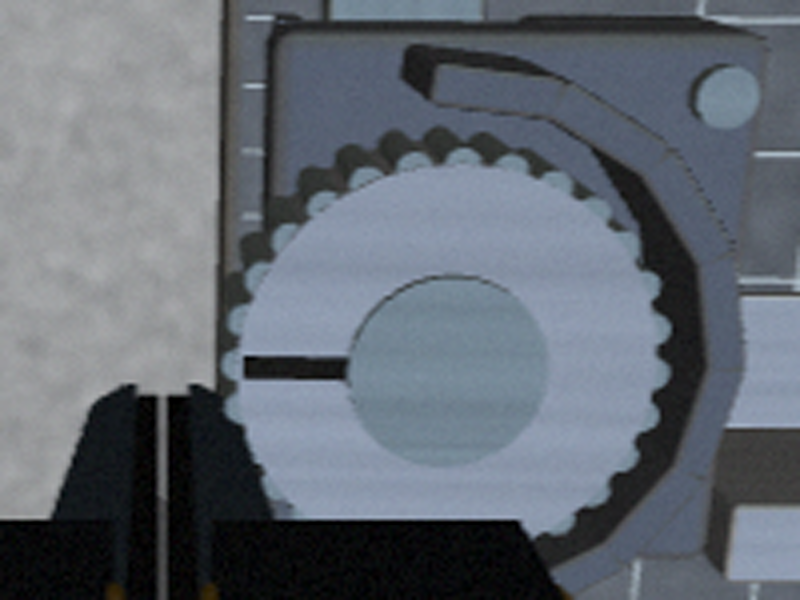

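The mark points straight to the front, so the wheel is at two turns. I'll back off, go over the top and come down on the blade side of the carriage.

Emit:
{"name": "step_arm", "arguments": {
  "plan": [-0.2,-0.5,0,0,0,0,-0.3,-1.5,-1.0,0,0,0,0,0,-3.0,0,0,0,0,0,-3.5,0,0,0,-1.5,1.0,0,0,0,0]
}}

```text
time_s: 14.37
ee_pos: [473.6, 7.1, 160.0]
ee_rot: [179.3, 0.1, 102.4]
force: [0.5, 0.4, 1.3]
gripper_width: 0.5
gripper_force: 0.0
```

Emit:
{"name": "step_arm", "arguments": {
  "plan": [-1.5,3.0,0,0,0,0,-1.55,3.7,0,0,0,0,0,0,3.5,0,0,0,0,0,3.5,0,0,0,0,0,2.4,0,0,0]
}}

```text
time_s: 14.78
ee_pos: [543.4, -9.7, 57.9]
ee_rot: [179.9, 0.0, 102.3]
force: [0.1, 0.1, -0.5]
gripper_width: 0.2
gripper_force: 0.0
```

Emit:
{"name": "step_arm", "arguments": {
  "plan": [0,0,0,0,0,0,0.7,0,0,0,0,0,0.7,0,0,0,0,0,0.4,0,0,0,0,0,0.3,0,0,0,0,0]
}}

```text
time_s: 15.2
ee_pos: [539.5, 11.8, 62.0]
ee_rot: [179.7, 0.2, 102.5]
force: [1.1, -5.3, 1.1]
gripper_width: 0.4
gripper_force: 2.6
```

Emit:
{"name": "step_arm", "arguments": {
  "plan": [0.3,0,0,0,0,0,0.3,0,0,0,0,0,0.5,0,0,0,0,0]
}}

```text
time_s: 15.45
ee_pos: [537.4, 21.8, 62.0]
ee_rot: [179.7, 0.2, 102.4]
force: [0.7, -4.8, 3.7]
gripper_width: 0.4
gripper_force: 2.7
```

It's in contact and sliding at about 5 N. Pushing on.

Emit:
{"name": "step_arm", "arguments": {
  "plan": [0.9,0,0,0,0,0,1.1,0,0,0,0,0,1.2,0,0,0,0,0,1.2,0,0,0,0,0,1.2,0,0,0,0,0]
}}

```text
time_s: 15.87
ee_pos: [525.5, 77.1, 62.0]
ee_rot: [179.7, 0.1, 102.4]
force: [2.8, -6.5, 2.6]
gripper_width: 0.4
gripper_force: 2.9
```

Emit:
{"name": "step_arm", "arguments": {
  "plan": [1.2,0,0,0,0,0,1.2,0,0,0,0,0,1.1,0,0,0,0,0,1.0,0,0,0,0,0,0.8,0,0,0,0,0]
}}

```text
time_s: 16.28
ee_pos: [514.2, 129.4, 62.0]
ee_rot: [179.6, 0.1, 102.5]
force: [3.4, -4.7, 3.6]
gripper_width: 0.7
gripper_force: 2.8
```

Emit:
{"name": "step_arm", "arguments": {
  "plan": [0.5,0,0,0,0,0,0.4,0,0,0,0,0,0.4,0,0,0,0,0,0.4,0,0,0,0,0,0.3,0,0,0,0,0]
}}

```text
time_s: 16.7
ee_pos: [509.9, 148.7, 61.8]
ee_rot: [179.7, 0.1, 102.4]
force: [3.6, -4.3, 4.3]
gripper_width: 0.4
gripper_force: 2.6
```

Emit:
{"name": "step_arm", "arguments": {
  "plan": [0.2,0,0,0,0,0,0.2,0,0,0,0,0]
}}

```text
time_s: 16.87
ee_pos: [509.1, 152.5, 61.8]
ee_rot: [179.7, 0.1, 102.4]
force: [3.5, -4.8, 4.0]
gripper_width: 0.4
gripper_force: 2.6
```

Emit:
{"name": "step_arm", "arguments": {
  "plan": [0.2,0,0,0,0,0,0.2,0,0,0,0,0]
}}

```text
time_s: 17.03
ee_pos: [508.8, 154.4, 61.9]
ee_rot: [179.7, 0.3, 102.6]
force: [6.6, -17.8, 4.6]
gripper_width: 0.5
gripper_force: 9.4
```

Emit:
{"name": "step_arm", "arguments": {
  "plan": [0.15,0,0,0,0,0]
}}

```text
time_s: 17.12
ee_pos: [508.8, 154.5, 61.9]
ee_rot: [179.7, 0.5, 102.7]
force: [6.9, -21.1, 5.2]
gripper_width: 0.3
gripper_force: 11.4
```

The force rose to 22 N at the expected place, so the gauge is on the stop. I'll back off, lift and verify.

Emit:
{"name": "step_arm", "arguments": {
  "plan": [-0.6,0,0,0,0,0,-1.5,0,0,0,0,0,-2.5,0,0,0,0,0,0,0,-3.5,0,0,0,0,0,-3.5,0,0,0]
}}

```text
time_s: 17.53
ee_pos: [513.9, 112.1, 129.6]
ee_rot: [-179.7, -0.1, 102.3]
force: [1.1, 1.4, 0.3]
gripper_width: 0.5
gripper_force: 0.0
```

Emit:
{"name": "step_arm", "arguments": {
  "plan": [0,-1.5,-3.5,0,0,0,0,-3.0,-2.0,0,0,0,0,-3,0,0,0,0,0,0,0,0,0,0]
}}

```text
time_s: 17.87
ee_pos: [437.1, 96.4, 186.4]
ee_rot: [-179.9, -0.1, 102.4]
force: [-0.8, -0.6, -0.5]
gripper_width: 0.6
gripper_force: 0.0
```

Run:
```python
from h import *
s=sensors.state(); print(s['ee_pos'],s['force'])
p=ang(4,cams=('wrist',)); print([(r['location'],r['score'],at_z(p,r['location'],41)) for r in viewer.pinpoint('end_stop',p)[:1]]); save(p,'w9.png')
q=viewer.grab_frame('scene')['img']
cv2.imwrite('pics/c9.png',cv2.resize(np.hstack([p['img'],q])[:,:,::-1],(800,300),interpolation=cv2.INTER_AREA))
```

```text
[437.14357073  96.40142033 186.434309  ] [-0.78416615 -0.58618598 -0.4902325 ]
wrist wheel_axis [352.8  86.1] 0.73 [467.9 204.3]
wrist wheel_mark [323.5  92.1] 0.6 [446.8 194.9]
wrist fence_face [428.1 140.1] 0.81 [546.5 179.4]
angle 11.891121473115277 23.099343388590963
[([350.6, 42.3], 0.6, array([462.71800356, 239.5196802 ,  41.        ]))]
```

View pics/c9.png

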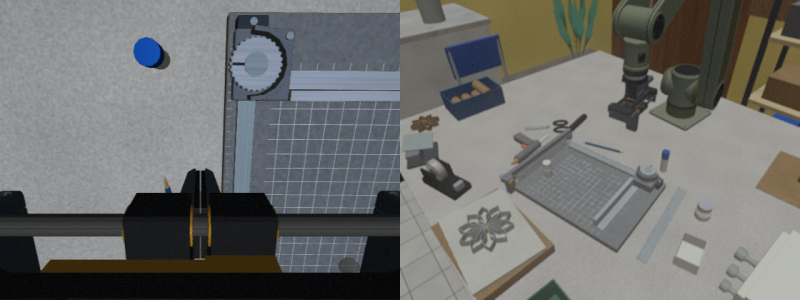

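The gauge sits hard against the stop, the mark points to the front and the bystanders are where they were. Handing in.

```bash
python3 -c "
from workcell import env; print(env.job_done())"
```

```text
the job is handed in; nothing more can be done
None
```

I rolled the lock wheel anticlockwise two full turns, to within a few degrees by the camera. I then pushed the gauge along its rail until it met the end stop, saw nothing else moved in the final pictures, and handed the job in at about 18 s.

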